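# Put a spat collector back together

## Task

Put the spat collector back together on its assembly board: square up the three loose plates where they lie stacked on the ballast foot so that their holes line up, then take the hanger rod from its stand and pass it down through all three plates. The foot's off-centre socket is hidden under the stack, so feel for it with the rod's tip, lightly, never bearing on the rod with more than 35 newtons, let the plates ride along, and when it drops in push the rod fully home until its collar sits on the top plate; then let go, and leave the jar, the dropper bottle and the dish where they are.

Things in the scene. Friction and masses are not known exactly. Their poses are not given: they have to be found in the camera images.
- board: assembly board fixed on the bench top: blue slab 200 x 180 x 12 mm, with a low aluminium ring 64 mm across in its middle, 18 mm high over the origin. Origin under its centre, x along the 200 mm side, z up. Fast in the ring, under the plates, sits the collector's ballast foot, a round black weight 52 mm across, its flat top 38 mm above the origin
- seat (a point): centre of the ballast foot's flat top: on the board's own z axis, 38 mm above the board's origin. The foot is an eccentric weight (the collector hangs aslant, to shed silt): its socket, a blind hole 11.6 mm across and 20 mm deep, has its centre 7 mm off this point. The foot may be turned any way round: this is not measured, and the plates hide the socket
- plate1: settlement plate of dark grey PVC, the lowest of three in the loose stack, about 40 g: 60 mm square, 5 mm thick (its upper 5 mm), over a hollow spacer boss 28 mm square and 6 mm high, so 11 mm in all; bored through 11.6 mm. Origin on the hole's axis at the boss's underside, x and y along the plate's sides, z up. Its boss stands on the ballast foot
- plate2: settlement plate of mid grey PVC, the middle of three in the loose stack, about 40 g: 60 mm square, 5 mm thick (its upper 5 mm), over a hollow spacer boss 28 mm square and 6 mm high, so 11 mm in all; bored through 11.6 mm. Origin on the hole's axis at the boss's underside, x and y along the plate's sides, z up. Stands on plate1, shifted and a little askew
- plate3: settlement plate of light grey PVC, the top of three in the loose stack, about 40 g: 60 mm square, 5 mm thick (its upper 5 mm), over a hollow spacer boss 28 mm square and 6 mm high, so 11 mm in all; bored through 11.6 mm. Origin on the hole's axis at the boss's underside, x and y along the plate's sides, z up. Stands on plate2, shifted and a little askew
- rod: steel hanger rod, 110 g. Origin on its axis at the underside of its collar, z up to the lug. Collar 26 mm across, 4 mm thick; on it a flat lug to grip, 24 mm wide (own x), 9 mm thick (own y), from 4 to 34 mm above the origin. Below the collar the shank: 10 mm thick, 51 mm long, its last 5 mm tapering to a blunt tip 4.4 mm across. Starts upright in the stand, hung by its collar
- stand: orange stand that holds the rod, fixed on the bench top: foot 90 x 70 x 12 mm, block 56 mm square to 66 mm above the origin, with a 13 mm hole from top down, 54 mm deep. Origin under its centre
- jar: bystander: clear sample jar with a green cap, 64 mm across, 85 mm high. Origin under its centre
- dropper: bystander: amber dropper bottle, 32 mm across, 85 mm high. Origin under its centre
- dish: bystander: flat glass culture dish, 90 mm across, 14 mm high. Origin under its centre
Things that resemble listed ones, but are neither listed nor needed, are in the scene too. What is shaped like the plate3 but pink or purple is not meant.

How it is judged:
On the way, in this order (a step that is already met when the one before it is completed fails the run):
1. the three plates' holes are in line (horizontal distance between plate1 and plate2 below 0.002 m and horizontal distance between each of plate2, plate1 and plate3 below 0.002 m), for 0.2 s.
2. the rod is home through all three plates and in the socket (z of rod in the frame of board between 0.069 and 0.073 m and angle between rod's own z axis and vertical below 0.06 rad and horizontal distance between rod and seat below 0.011 m and horizontal distance between rod and plate1 below 0.002 m and horizontal distance between rod and plate2 below 0.002 m and horizontal distance between rod and plate3 below 0.002 m), for 0.2 s.
At the end, for the whole second after the job is handed in: the rod stands upright (within 0.06 rad) in the foot's socket with its collar down on the top plate (within 2 mm), all three plates on the foot in their first order, lying flat (0.05 rad, 2 mm) with their holes within 2 mm of the rod's axis, the rod at rest and let go (all of step 2 and z of plate1 in the frame of board between 0.036 and 0.04 m and angle between each of plate1, plate2, plate3's own z axis and vertical below 0.05 rad and z of plate2 in the frame of board between 0.047 and 0.051 m and z of plate3 in the frame of board between 0.058 and 0.062 m and linear speed of rod below 0.01 m/s); the robot touches nothing.
It fails at once if the rod is pressed against the plates or the foot with more than 35 N (contact force between rod and plate1 above 35 N or contact force between rod and plate2 above 35 N or contact force between rod and plate3 above 35 N or contact force between rod and board above 35 N).
It fails at once if a bystander is moved by more than 15 mm (distance of any of jar, dropper, dish from where it was at the start of the episode above 0.015 m).
It also fails if it takes over 72 s, if anything falls off the work surface, if the arm or the gripper's body presses on something with over 40 N, if the wrist force passes 120 N, or if a joint passes its speed limit or range.

## Robot

A 6-joint arm with a two-finger parallel gripper is mounted at the origin on the work surface. World frame = base frame: x ahead of the robot, y to its left, z up, the work surface at z = 0. Lengths are in m, angles in rad, forces in N, time in s.
With the tool pointing down it reaches from about 0.35 to 0.95 m from the base axis. Payload 17.4 kg.
Tool frame: the origin (TCP) lies midway between the tips of the shut fingers; the grasp point (between the pads) lies 19 mm behind it; z points along the fingers, y is the direction in which the jaws open and shut (so a half turn about z gives the same grasp; the last joint's range is limited). The gripper opens to 93 mm and grips with 3 to 60 N. Pads are 15 mm wide; open, the fingers measure 128 mm over their backs; the gripper's body (75 mm by 188 mm) begins 65 mm behind the grasp point.
Start: joints at [-1.267, 0.116, 1.442, -0, 1.584, -0.038], TCP at [0.226, -0.636, 0.219] pointing down, gripper open.
Joint ranges: [-2.83, 2.83], [-0.83, 2.19], [0.07, 2.5], [-1.14, 4.28], [0.01, 3], [-2.97, 2.97]. Speed limits (rad/s): [1.89, 1.89, 2.22, 3.14, 3.14, 3.14].

## Interface

Orientations are given as a 3x3 rotation matrix whose columns are the frame's x, y, z axes.
In Python, from rig import robot gives the robot as it stands.
- The arm moves only by the tool step_arm, never from a script. Its argument "increments" is one flat list of numbers, 4 for each row, row after row: the shift along the tool's x, y, z in mm, then the turn about the tool's z in rad. In form: [tx, ty, tz, spin, tx, ty, tz, spin, ...]. A call has exactly 10 rows; each row shifts and turns the pose as measured when the row begins, along the tool's axes as they then stand; what a row does not reach is not made up. A row lasts 1/10 s, in which the tool goes at most 50 mm and 8.59 degrees, less where a joint would pass 70% of its speed; a pose out of reach is approached as far as the arm can. A call is refused whole if a number of a shift passes 50 or a number of a turn 0.15, either way. A call with a gripper value outside its range is refused whole. "claw" is the finger opening in mm, from 0 to 93, set as the call begins (left out, the last holds). The fingers move at their own pace and stop on an object; "grip_force" is the grip in N (left out, the last holds). Time passes only in rows, so rows that do not move let the fingers close, or fill a call up. It gives the time, the measured TCP pose, the force and the opening at its end, in the units of the state.
- robot.sense(): the state, without advancing time (a new reading comes with each control period).
- robot.grab_frame(name): name is "scene" or "side" or "wrist"; returns a dict with "pixels" (400x640x3 uint8, red, green, blue), "depth" (400x640 float32, m along the optical axis (not along the pixel's ray), 0 where there is no reading), "vertical_fov" (degrees; the focal length in pixels is half the picture's height over the tangent of half this angle, whatever the lens; pixels are square), "cx", "cy" (the principal point, pixels), "eye" and "attitude" of the camera in the world. Camera axes: x right, y down, z forward; pixel columns grow to the right and rows downward; lengths in m; the calibration is good to about 2 mm. The wrist camera is an equidistant fisheye: a pixel r from the principal point sees the ray r / f radians off the axis. A picture is of the moment at which its call begins.
- robot.finish_job(): hands the job in, once; it reports no verdict.
Trained networks look in a picture, given as the dict that the camera call returned (one of the last four; its "shot" number tells which), for a name from the list of things; names that differ only in an ending like _2 or _b are one class to them, and where a whole thing is asked for, a point or a joint stands for the part that bears it (a point fixed in the world has none). Each returns a list of dicts, best first, with "p" (0 to 1); they miss things now and then, are a little off and sometimes report something else, mostly with a low value. They report only what shows in the picture. A call takes as long as a camera call. They do not tell look-alikes from the thing itself.
- robot.masks_of(name, picture): "pixels" (400x640 bool, what is visible of it) and "rect" ([left, top, right, bottom] in pixels, round what is visible of it).
The state is a dict: "time_s": time; "joints": joint angles; "dq": joint speeds; "joint_torque": joint torques, N m; "tcp_pos": TCP position; "ee_rot": TCP orientation; "contact_force": force on the tool from outside, world axes, zero at the start; "ft_torque": the same for the moment, N m; "finger_gap": opening from 0.0 (shut) to 1.0 (fully open).
Only numpy, scipy, OpenCV 4.12 (cv2) and the standard library are available. Lean on these libraries where they do the work, as an engineer would, in place of code of your own. Each camera call takes 0.05 s, during which the arm holds its last target. There are 200 camera calls.

## Working session

There is one attempt and no reset: what is moved stays moved. The work goes in short steps, Python scripts to look and compute and a tool call to move; the robot and the scene stay as the last step left them, time stands still between calls to the robot, and variables do not carry over. Pictures are saved under pics/ and viewed, on a budget of 10 in all, crops included, one or two more only if the job needs it, and the job is handed in when it is done.

Besides the shell and the picture viewer there is one more tool, called after "Emit:" as name(argument=value, ...) on one line, values as JSON. step_arm: Moves the arm, as the interface text tells. Its arguments: {"type":"object","properties":{"increments":{"type":"array","items":{"type":"number"}},"claw":{"type":"number"},"grip_force":{"type":"number"}},"required":["increments"]}

```bash
ls; mkdir -p pics; cat > h.py <<'E'
import numpy as np, cv2
from rig import robot
def rays(f,u,v,wrist=False):
    H=f["pixels"].shape[0]; fl=H/2/np.tan(np.radians(f["vertical_fov"])/2)
    x=(np.asarray(u,float)-f["cx"])/fl; y=(np.asarray(v,float)-f["cy"])/fl
    if wrist:
        r=np.hypot(x,y)+1e-12; k=np.tan(r)/r; x=x*k; y=y*k
    return np.stack([x,y,np.ones_like(x)],-1)
def world(f,u,v,d,wrist=False):
    return rays(f,u,v,wrist)*np.asarray(d)[...,None]@np.array(f["attitude"]).T+np.array(f["eye"])
def onz(f,u,v,z,wrist=False):
    r=rays(f,u,v,wrist)@np.array(f["attitude"]).T; e=np.array(f["eye"])
    return e+r*((z-e[2])/r[...,2])[...,None]
def cloud(f,m,wrist=False):
    v,u=np.nonzero(m&(f["depth"]>0)); return world(f,u,v,f["depth"][v,u],wrist)
def save(f,n,box=None,s=1):
    p=f["pixels"][...,::-1]
    if box: p=p[box[1]:box[3],box[0]:box[2]]
    cv2.imwrite("pics/"+n,cv2.resize(p,None,fx=s,fy=s,interpolation=cv2.INTER_CUBIC))
E
python3 - <<'E'
from h import *
s=robot.sense(); print({k:np.round(v,3).tolist() for k,v in s.items()})
F=[]
for c in ("scene","side"):
    f=robot.grab_frame(c); F.append(f["pixels"])
    print(c,f["eye"],f["vertical_fov"])
    for n in ("board","plate1","plate2","plate3","rod","stand","jar","dropper","dish"):
        for m in robot.masks_of(n,f)[:3]:
            P=cloud(f,m["pixels"])
            if len(P)<5: continue
            print(n,round(m["p"],2),m["rect"],np.round(np.median(P,0),3),np.round(np.percentile(P,2,axis=0),3),np.round(np.percentile(P,98,axis=0),3))
cv2.imwrite("pics/a.png",cv2.resize(np.vstack(F),(720*1,900))[...,::-1][:, :] if 0 else cv2.resize(np.vstack(F),(480,600))[...,::-1])
E
```

```text
pics
{'time_s': 0.0, 'joints': [-1.267, 0.117, 1.442, 0.0, 1.584, -0.038], 'dq': [0.0, 0.001, 0.001, 0.002, -0.001, -0.001], 'joint_torque': [0.004, -72.126, -62.261, 0.078, 0.024, -0.0], 'tcp_pos': [0.226, -0.636, 0.218], 'ee_rot': [[0.942, 0.335, -0.0], [0.335, -0.942, 0.001], [0.0, -0.001, -1.0]], 'contact_force': [-0.076, -0.263, 0.363], 'ft_torque': [0.026, 0.046, 0.026], 'finger_gap': 1.0}
scene [1.06308682 0.63794274 0.71588727] 46.07802220124772
board 0.73 [259.1, 185.6, 371.8, 255.8] [ 0.559 -0.016  0.012] [ 0.437 -0.127  0.001] [0.632 0.047 0.029]
plate1 0.85 [319.6, 254.2, 355.1, 280.0] [0.597 0.129 0.011] [0.562 0.094 0.005] [0.632 0.164 0.013]
plate1 0.76 [242.8, 251.9, 277.5, 276.8] [0.722 0.012 0.01 ] [ 0.69  -0.023  0.002] [0.755 0.044 0.013]
plate1 0.67 [294.5, 183.5, 336.8, 208.3] [ 0.531 -0.039  0.07 ] [ 0.501 -0.069  0.065] [ 0.56  -0.01   0.073]
plate2 0.85 [319.6, 254.2, 355.1, 280.0] [0.597 0.129 0.011] [0.562 0.094 0.005] [0.632 0.164 0.013]
plate2 0.76 [242.8, 251.9, 277.5, 276.8] [0.722 0.012 0.01 ] [ 0.69  -0.023  0.002] [0.755 0.044 0.013]
plate2 0.67 [294
[... 1953 characters left out ...]
.7, 229.1] [ 0.531 -0.042  0.072] [ 0.502 -0.069  0.063] [ 0.558 -0.013  0.074]
rod 0.49 [279.1, 118.2, 285.8, 123.9] [0.54  0.279 0.086] [0.527 0.272 0.068] [0.551 0.288 0.103]
rod 0.35 [302.3, 213.9, 333.6, 234.6] [ 0.506 -0.068  0.049] [ 0.499 -0.072  0.045] [ 0.556 -0.018  0.053]
stand 0.86 [263.3, 117.9, 305.3, 154.6] [0.53  0.262 0.034] [0.494 0.242 0.002] [0.584 0.301 0.069]
jar 0.65 [323.2, 303.1, 358.2, 348.4] [ 0.485 -0.295  0.084] [ 0.459 -0.314  0.008] [ 0.515 -0.259  0.087]
dropper 0.71 [221.7, 143.8, 235.6, 177.2] [0.381 0.211 0.046] [0.366 0.205 0.001] [0.397 0.229 0.086]
dish 0.8 [259.6, 288.2, 300.6, 335.0] [ 0.392 -0.209  0.014] [ 0.353 -0.248  0.008] [ 0.433 -0.166  0.018]
```

```bash
python3 - <<'E'
from h import *
a=robot.grab_frame("scene");b=robot.grab_frame("side");w=robot.grab_frame("wrist")
print(w["eye"],np.round(w["attitude"],3),w["vertical_fov"],w["cx"],w["cy"])
A=cv2.resize(a["pixels"][140:340,230:470],None,fx=1.66,fy=1.66)
B=cv2.resize(b["pixels"][100:360,210:410],(400,520))
im=np.zeros((600,800,3),np.uint8);im[:332,:398]=A[:332,:398];im[:520,400:]=B
im[340:590,:400]=cv2.resize(w["pixels"],(400,250))
cv2.imwrite("pics/a.png",im[...,::-1])
# board: blue pixels
f=b
for f in (a,b):
    hsv=cv2.cvtColor(f["pixels"],cv2.COLOR_RGB2HSV)
    P=cloud(f,(hsv[...,0]>95)&(hsv[...,0]<130)&(hsv[...,1]>100))
    P=P[(abs(P[:,2]-.012)<.006)&(abs(P[:,0]-.53)<.16)&(abs(P[:,1]+.04)<.16)]
    print(cv2.minAreaRect((P[:,:2]*1000).astype(np.float32)),len(P))
E
```

```text
[ 0.28941293 -0.61236091  0.38550113] [[ 0.335 -0.914 -0.23 ]
 [-0.942 -0.325 -0.082]
 [ 0.001  0.244 -0.97 ]] 65.70646984690485 322.1983278579739 199.64131339676956
((532.94091796875, -42.469215393066406), (182.36996459960938, 200.6662139892578), 87.93666076660156) 3116
((531.5977172851562, -42.929840087890625), (181.87057495117188, 200.74710083007812), 87.38990020751953) 4355
```

View pics/a.png

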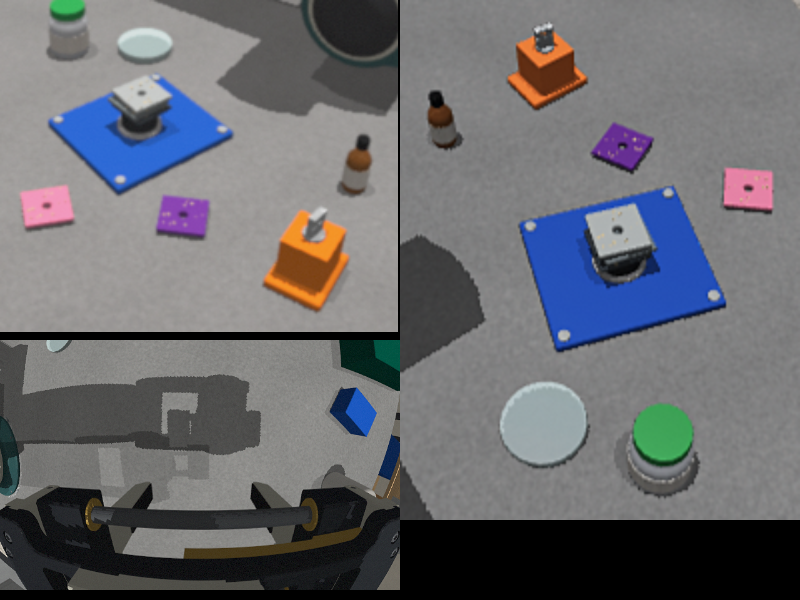

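Emit:
step_arm(increments=[33, -33.5, 0, 0, 33, -33.5, 0, 0, 33, -33.5, 0, 0, 33, -33.5, 0, 0, 33, -33.5, 0, 0, 33, -33.5, 0, 0, 33, -33.5, 0, 0, 33, -33.5, 0, 0, 33, -33.5, 0, 0, 33, -33.5, 0, 0])

```text
time_s: 2.15
tcp_pos: [0.4284, -0.1982, 0.2178]
ee_rot: [[0.945, 0.327, 0.002], [0.327, -0.945, -0.0], [0.002, 0.001, -1.0]]
contact_force: [0.6, -0.5, -0.3]
finger_gap: 0.995
```

Emit:
step_arm(increments=[31, -34, 0, 0, 31, -34, 0, 0, 31, -34, 0, 0, 21, -25, 0, 0, 0, 0, 0, 0.12, 0, 0, 0, 0.12, 0, 0, 0, 0.1, 0, 0, 0, 0, 0, 0, 0, 0, 0, 0, 0, 0])

```text
time_s: 3.15
tcp_pos: [0.4973, -0.0272, 0.2194]
ee_rot: [[1.0, -0.005, 0.006], [-0.005, -1.0, -0.0], [0.006, 0.0, -1.0]]
contact_force: [-0.4, 0.5, -0.5]
finger_gap: 0.998
```

```bash
python3 - <<'E'
from h import *
f=robot.grab_frame("wrist"); save(f,"w1.png",(160,40,480,280),2.5)
s=robot.sense(); print(s["tcp_pos"],np.round(s["ee_rot"],3).tolist(),f["eye"])
import pickle; pickle.dump(f,open("w1.pkl","wb"))
P=cloud(f,f["depth"]>0,True)
S=P[(abs(P[:,0]-.53)<.07)&(abs(P[:,1]+.04)<.07)&(P[:,2]>.03)&(P[:,2]<.09)]
print(np.histogram(S[:,2],bins=np.arange(.03,.092,.004)))
T=S[S[:,2]>np.percentile(S[:,2],90)-.006]; print(cv2.minAreaRect((T[:,:2]*1000).astype(np.float32)))
E
```

```text
[ 0.49726582 -0.02717567  0.21945538] [[1.0, -0.005, 0.006], [-0.005, -1.0, -0.0], [0.006, 0.0, -1.0]] [ 0.56334507 -0.02627116  0.38667527]
(array([   0,    1,   30,    0,    4,    1,    2,  319,   20,   23, 3262,
          5,    0,    0,    0]), array([0.03 , 0.034, 0.038, 0.042, 0.046, 0.05 , 0.054, 0.058, 0.062,
       0.066, 0.07 , 0.074, 0.078, 0.082, 0.086, 0.09 ]))
((529.7777709960938, -40.795494079589844), (59.974456787109375, 60.450130462646484), 88.2055435180664)
```

View pics/w1.png

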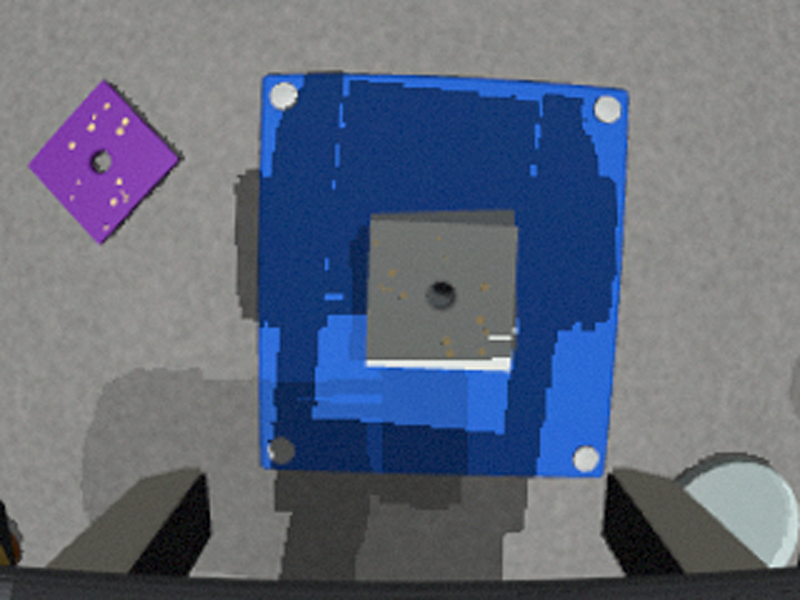

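Emit:
step_arm(increments=[18, 8, 0, 0.025, 17, 7.5, 0, 0, 0, 0, 30, 0, 0, 0, 30, 0, 0, 0, 30, 0, 0, 0, 30, 0, 0, 0, 25, 0, 0, 0, 15, 0, 0, 0, 0, 0, 0, 0, 0, 0], claw=93)

```text
time_s: 4.2
tcp_pos: [0.5354, -0.0457, 0.0564]
ee_rot: [[1.0, -0.02, 0.01], [-0.02, -1.0, -0.001], [0.01, 0.001, -1.0]]
contact_force: [-0.6, 0.1, 0.2]
finger_gap: 1.002
```

Emit:
step_arm(increments=[-3, -3, 10, 0, -1, -1, 10, 0.01, 0, 0, 0, 0, 0, 0, 0, 0, 0, 0, 0, 0, 0, 0, 0, 0, 0, 0, 0, 0, 0, 0, 0, 0, 0, 0, 0, 0, 0, 0, 0, 0])

```text
time_s: 5.2
tcp_pos: [0.5335, -0.0416, 0.0391]
ee_rot: [[0.999, -0.03, 0.016], [-0.03, -1.0, -0.001], [0.016, 0.001, -1.0]]
contact_force: [0.2, -0.4, -0.1]
finger_gap: 0.997
```

Emit:
step_arm(increments=[0, 0, 0, 0, 0, 0, 0, 0, 0, 0, 0, 0, 0, 0, 0, 0, 0, 0, 0, 0, 0, 0, 0, 0, 0, 0, 0, 0, 0, 0, 0, 0, 0, 0, 0, 0, 0, 0, 0, 0], claw=50, grip_force=10)

```text
time_s: 6.2
tcp_pos: [0.5335, -0.0416, 0.0391]
ee_rot: [[0.999, -0.03, 0.016], [-0.03, -1.0, -0.002], [0.016, 0.001, -1.0]]
contact_force: [-0.9, 0.3, -0.1]
finger_gap: 0.651
```

Emit:
step_arm(increments=[0, 0, 0, 0, 0, 0, 0, 0, 0, 0, 0, 0, 0, 0, -20, 0, 0, 0, -30, 0, 0, 0, 0, -0.149, 0, 0, 0, -0.149, 0, 0, 0, -0.149, 0, 0, 0, -0.149, 0, 0, 0, -0.149], claw=93)

```text
time_s: 7.2
tcp_pos: [0.5326, -0.0414, 0.0912]
ee_rot: [[0.749, 0.663, 0.016], [0.663, -0.749, -0.001], [0.011, 0.011, -1.0]]
contact_force: [0.3, -0.4, -0.7]
finger_gap: 0.999
```

Emit:
step_arm(increments=[0, 0, 0, -0.149, 0, 0, 0, -0.149, 0, 0, 0, -0.149, 0, 0, 0, -0.149, 0, 0, 0, -0.149, 0, 0, 0, -0.12, 0, 0, 0, 0, 0, 0, 0, 0, 0, 0, 0, 0, 0, 0, 0, 0])

```text
time_s: 8.2
tcp_pos: [0.5325, -0.0413, 0.0912]
ee_rot: [[-0.023, 1.0, 0.016], [1.0, 0.023, -0.001], [-0.002, 0.016, -1.0]]
contact_force: [-0.6, -0.5, -0.7]
finger_gap: 1.002
```

```bash
python3 - <<'E'
from h import *
f=robot.grab_frame("wrist"); 
s=robot.sense(); print(s["tcp_pos"],np.round(s["ee_rot"],3).tolist(),s["joints"])
P=cloud(f,f["depth"]>0,True)
S=P[(abs(P[:,0]-.53)<.05)&(abs(P[:,1]+.04)<.05)&(P[:,2]>.066)&(P[:,2]<.078)]
print(cv2.minAreaRect((S[:,:2]*1000).astype(np.float32)),len(S))
for c in("side","scene"):
    f=robot.grab_frame(c);P=cloud(f,f["depth"]>0)
    S=P[(abs(P[:,0]-.53)<.05)&(abs(P[:,1]+.04)<.05)&(P[:,2]>.066)&(P[:,2]<.077)]
    print(cv2.minAreaRect((S[:,:2]*1000).astype(np.float32)),len(S))
E
```

```text
[ 0.53250549 -0.0413364   0.09119676] [[-0.024, 1.0, 0.016], [1.0, 0.024, -0.001], [-0.002, 0.016, -1.0]] [-1.25647124e-01 -1.40363677e-01  1.90483118e+00  7.48407124e-04
  1.36136602e+00 -1.49515543e-01]
((530.25341796875, -40.15240478515625), (60.75035095214844, 60.53513717651367), 87.82453918457031) 8025
((530.7694091796875, -38.80615234375), (62.27482986450195, 61.188568115234375), 88.32862091064453) 611
((530.000244140625, -40.597084045410156), (63.94108581542969, 62.292171478271484), 86.65040588378906) 444
```

Emit:
step_arm(increments=[0, 0, 20, 0.053, 0, 0, 20, 0, 0, 0, 12, 0, 0, 0, 0, 0, 0, 0, 0, 0, 0, 0, 0, 0, 0, 0, 0, 0, 0, 0, 0, 0, 0, 0, 0, 0, 0, 0, 0, 0])

```text
time_s: 9.35
tcp_pos: [0.5352, -0.0416, 0.0415]
ee_rot: [[0.032, 0.999, 0.021], [0.999, -0.032, -0.002], [-0.001, 0.021, -1.0]]
contact_force: [0.0, 1.0, 0.3]
finger_gap: 0.999
```

Emit:
step_arm(increments=[0, 0, 0, 0, 0, 0, 0, 0, 0, 0, 0, 0, 0, 0, 0, 0, 0, 0, 0, 0, 0, 0, 0, 0, 0, 0, 0, 0, 0, 0, 0, 0, 0, 0, 0, 0, 0, 0, 0, 0], claw=50, grip_force=10)

```text
time_s: 10.35
tcp_pos: [0.5351, -0.0416, 0.0417]
ee_rot: [[0.032, 0.999, 0.021], [0.999, -0.032, -0.002], [-0.001, 0.021, -1.0]]
contact_force: [-0.7, -0.2, 0.4]
finger_gap: 0.643
```

Emit:
step_arm(increments=[0, 0, 0, 0, 0, 0, 0, 0, 0, 0, 0, 0, 0, 0, -30, 0, 0, 0, -50, 0, 0, 0, -50, 0, 0, 0, -30, 0, 0, 0, 0, 0, 0, 0, 0, 0, 0, 0, 0, 0], claw=93)

```text
time_s: 11.35
tcp_pos: [0.5306, -0.0412, 0.2055]
ee_rot: [[0.032, 0.999, 0.018], [0.999, -0.032, -0.002], [-0.001, 0.018, -1.0]]
contact_force: [-0.1, 0.2, -0.1]
finger_gap: 1.0
```

```bash
python3 - <<'E'
from h import *
s=robot.sense(); print(s["tcp_pos"],np.round(s["ee_rot"],3).tolist(),s["joints"])
f=robot.grab_frame("wrist"); b=robot.grab_frame("side");a=robot.grab_frame("scene")
P=cloud(f,f["depth"]>0,True)
S=P[(abs(P[:,0]-.53)<.05)&(abs(P[:,1]+.04)<.05)&(P[:,2]>.066)&(P[:,2]<.078)]
print(cv2.minAreaRect((S[:,:2]*1000).astype(np.float32)),len(S))
def px(f,p):
    q=(np.array(p)-f["eye"])@np.array(f["attitude"]); r=np.arctan2(np.hypot(q[0],q[1]),q[2]);fl=200/np.tan(np.radians(f["vertical_fov"])/2)
    return q[:2]/np.hypot(*q[:2])*r*fl+[f["cx"],f["cy"]]
u,v=px(f,(.533,-.041,.071)).astype(int);print(u,v)
im=np.zeros((600,800,3),np.uint8)
im[:400,:400]=cv2.resize(f["pixels"][v-50:v+50,u-50:u+50],(400,400))
im[:400,400:]=cv2.resize(b["pixels"][190:250,290:350],(400,400))
im[400:,:400]=cv2.resize(a["pixels"][175:225,270:370],(400,200))
cv2.imwrite("pics/c.png",im[...,::-1])
E
```

```text
[ 0.5306022  -0.04118156  0.20551601] [[0.032, 0.999, 0.018], [0.999, -0.032, -0.002], [-0.001, 0.018, -1.0]] [-1.25788586e-01 -2.06643842e-01  1.77469156e+00  7.00052488e-04
  1.55576829e+00 -9.36218958e-02]
((534.06689453125, -39.676761627197266), (59.79515075683594, 60.242401123046875), 87.85326385498047) 3419
322 191
```

View pics/c.png

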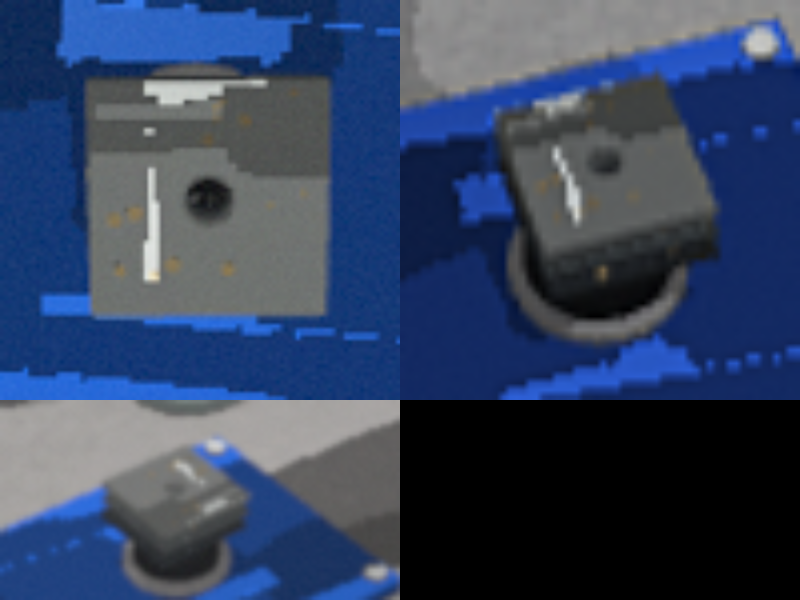

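Emit:
step_arm(increments=[48, 0, 0, 0, 48, 0, 0, 0, 48, 0, 0, 0, 48, 0, 0, 0, 48, 0, 0, 0, 40, 0, 0, 0, 15, 0, 0, 0, 0, 0, 0, 0, 0, 0, 0, 0, 0, 0, 0, 0])

```text
time_s: 12.5
tcp_pos: [0.5382, 0.2612, 0.1948]
ee_rot: [[0.037, 0.999, 0.005], [0.999, -0.037, -0.006], [-0.006, 0.005, -1.0]]
contact_force: [-0.1, -0.6, -0.6]
finger_gap: 1.0
```

```bash
python3 - <<'E'
from h import *
s=robot.sense(); print(s["tcp_pos"],np.round(s["ee_rot"],3).tolist())
f=robot.grab_frame("wrist"); save(f,"d.png",(200,80,440,260),3)
for n in("rod","stand"):
  for m in robot.masks_of(n,f): print(n,m["p"],m["rect"])
P=cloud(f,f["depth"]>0,True)
N=P[(abs(P[:,0]-.54)<.06)&(abs(P[:,1]-.283)<.06)]
for lo,hi in((.09,.115),(.062,.069)):
    S=N[(N[:,2]>lo)&(N[:,2]<hi)]
    print(lo,len(S),S.max(0) if len(S) else 0,cv2.minAreaRect((S[:,:2]*1000).astype(np.float32)) if len(S)>4 else 0)
E
```

```text
[0.53815019 0.2611507  0.19479745] [[0.037, 0.999, 0.005], [0.999, -0.037, -0.006], [-0.006, 0.005, -1.0]]
stand 0.62 [277.9, 122.7, 368.9, 207.3]
0.09 318 [0.55037777 0.28772072 0.10251983] ((538.53271484375, 281.7417907714844), (23.876110076904297, 9.827157020568848), 6.4370269775390625)
0.062 2725 [0.57288447 0.31686574 0.06899226] ((538.496826171875, 281.845703125), (57.08760070800781, 56.896183013916016), 18.692689895629883)
```

View pics/d.png

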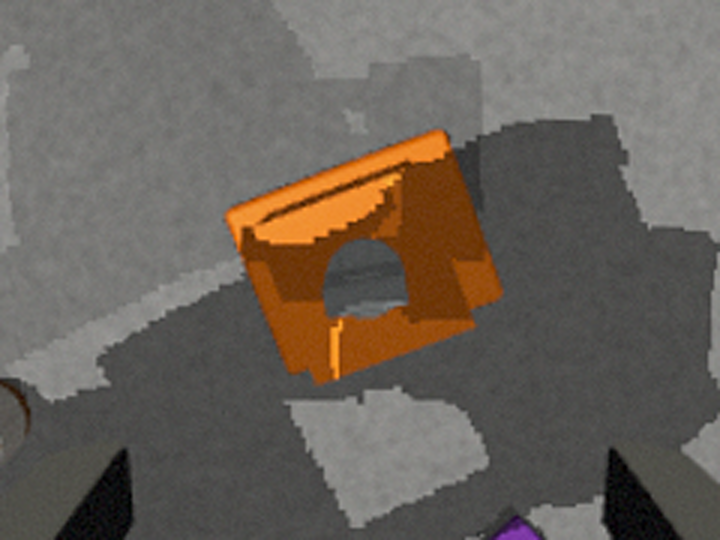

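Emit:
step_arm(increments=[20, 0, 0, 0.14, 0, 0, 0, 0.149, 0, 0, 0, 0.149, 0, 0, 0, 0.149, 0, 0, 0, 0.149, 0, 0, 0, 0.149, 0, 0, 0, 0.149, 0, 0, 0, 0.149, 0, 0, 0, 0.149, 0, 0, 0, 0.12], claw=50)

```text
time_s: 13.65
tcp_pos: [0.5413, 0.2738, 0.1978]
ee_rot: [[0.998, 0.059, 0.009], [0.059, -0.998, -0.004], [0.009, 0.005, -1.0]]
contact_force: [0.4, 0.0, -0.2]
finger_gap: 0.538
```

Emit:
step_arm(increments=[-2.5, -8, 0, -0.053, 0, 0, 0, 0, 0, 0, 30, 0, 0, 0, 30, 0, 0, 0, 20, 0, 0, 0, 10, 0, 0, 0, 0, 0, 0, 0, 0, 0, 0, 0, 0, 0, 0, 0, 0, 0])

```text
time_s: 14.65
tcp_pos: [0.5426, 0.2767, 0.1107]
ee_rot: [[0.995, 0.098, 0.017], [0.098, -0.995, -0.002], [0.017, 0.004, -1.0]]
contact_force: [0.3, -0.6, -1.2]
finger_gap: 0.539
```

Emit:
step_arm(increments=[-4, -5.5, 0, -0.01, 0, 0, 15, 0, -1, 0, 15, 0, 0, 0, 5, 0, 0, 0, 0, 0, 0, 0, 0, 0, 0, 0, 0, 0, 0, 0, 0, 0, 0, 0, 0, 0, 0, 0, 0, 0])

```text
time_s: 15.65
tcp_pos: [0.5376, 0.2824, 0.0737]
ee_rot: [[0.994, 0.109, 0.018], [0.109, -0.994, -0.001], [0.018, 0.003, -1.0]]
contact_force: [0.4, 0.3, -0.6]
finger_gap: 0.536
```

Emit:
step_arm(increments=[0, 0, 0, 0, 0, 0, 0, 0, 0, 0, 0, 0, 0, 0, 0, 0, 0, 0, 0, 0, 0, 0, 0, 0, 0, 0, 0, 0, 0, 0, -20, 0, 0, 0, -30, 0, 0, 0, -30, 0], claw=0, grip_force=40)

```text
time_s: 16.65
tcp_pos: [0.535, 0.2811, 0.1508]
ee_rot: [[0.994, 0.109, 0.013], [0.109, -0.994, -0.005], [0.013, 0.007, -1.0]]
contact_force: [-0.2, 0.4, -0.3]
finger_gap: 0.093
```

Emit:
step_arm(increments=[0, 0, -25, 0, -5, 45, 0, 0, -5, 45, 0, 0, -5, 45, 0, 0, -5, 45, 0, 0, -5, 45, 0, 0, -5, 45, 0, 0, -4, 36, 0, 0, 0, 0, 0, 0, 0, 0, 0, 0])

```text
time_s: 17.65
tcp_pos: [0.5341, -0.0366, 0.1824]
ee_rot: [[0.994, 0.111, 0.02], [0.111, -0.994, -0.003], [0.019, 0.005, -1.0]]
contact_force: [0.5, 0.2, -0.9]
finger_gap: 0.095
```

```bash
python3 - <<'E'
from h import *
f=robot.grab_frame("wrist"); b=robot.grab_frame("side");a=robot.grab_frame("scene")
P=cloud(f,f["depth"]>0,True)
N=P[(abs(P[:,0]-.534)<.05)&(abs(P[:,1]+.04)<.05)]
S=N[(N[:,2]>.066)&(N[:,2]<.078)];print(cv2.minAreaRect((S[:,:2]*1000).astype(np.float32)),len(S))
for n,g,w in(("wrist",f,True),("side",b,False),("scene",a,False)):
    P=cloud(g,g["depth"]>0,w);N=P[(abs(P[:,0]-.534)<.03)&(abs(P[:,1]+.04)<.03)]
    for lo in(.118,.126,.134,.142,.150,.158):
        S=N[(N[:,2]>lo)&(N[:,2]<lo+.008)&(np.hypot(N[:,0]-.534,N[:,1]+.038)<.012)]
        if len(S): print(n,lo,len(S),np.round(S.mean(0),4),np.round(np.ptp(S,axis=0),4))
im=np.zeros((600,800,3),np.uint8)
im[:400,:480]=cv2.resize(f["pixels"][140:300,224:416],(480,400))
im[:400,480:]=cv2.resize(b["pixels"][140:240,280:360],(320,400))
im[400:,:400]=cv2.resize(a["pixels"][125:225,270:470],(400,200))
cv2.imwrite("pics/e.png",im[...,::-1])
E
```

```text
((534.8277587890625, -39.85840606689453), (60.87382888793945, 60.59592056274414), 88.66219329833984) 3489
wrist 0.126 15 [ 0.539  -0.0353  0.1316] [0.0033 0.0081 0.0035]
wrist 0.134 47 [ 0.5386 -0.0354  0.1377] [0.0053 0.0101 0.0075]
wrist 0.142 21 [ 0.5395 -0.0349  0.145 ] [0.0025 0.0069 0.007 ]
side 0.118 1 [ 0.5349 -0.0364  0.1239] [0. 0. 0.]
side 0.126 9 [ 0.5344 -0.0374  0.1318] [0.0087 0.0055 0.0048]
side 0.134 12 [ 0.5341 -0.038   0.1391] [0.0086 0.0046 0.0077]
side 0.142 11 [ 0.5347 -0.0373  0.1462] [0.0088 0.0043 0.0052]
side 0.15 14 [ 0.5336 -0.0375  0.1546] [0.0082 0.0056 0.0075]
side 0.158 9 [ 0.5345 -0.0367  0.161 ] [0.0081 0.0075 0.0049]
scene 0.118 1 [ 0.5355 -0.0337  0.1228] [0. 0. 0.]
scene 0.126 13 [ 0.5369 -0.0324  0.1304] [0.01   0.0061 0.0062]
scene 0.134 14 [ 0.5361 -0.0325  0.1377] [0.0096 0.0073 0.0065]
scene 0.142 16 [ 0.5369 -0.0324  0.146 ] [0.0105 0.0065 0.0075]
scene 0.15 15 [ 0.5368 -0.0318  0.1544] [0.0095 0.0067 0.0076]
scene 0.158 16 [ 0.5369 -0.0324  0.1621] [0.008  0.0083 0.0075]
```

View pics/e.png

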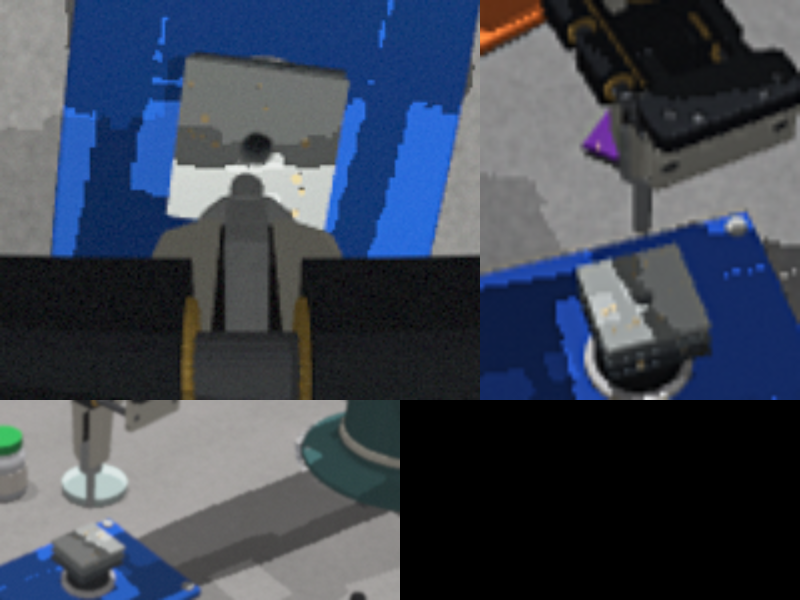

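Emit:
step_arm(increments=[-0.5, 4, 0, 0, 0, 0, 15, 0, 0, 0, 15, 0, 0, 0, 12, 0, 0, 0, 0, 0, 0, 0, 0, 0, 0, 0, 0, 0, 0, 0, 0, 0, 0, 0, 0, 0, 0, 0, 0, 0])

```text
time_s: 18.8
tcp_pos: [0.5351, -0.0366, 0.136]
ee_rot: [[0.993, 0.118, 0.019], [0.118, -0.993, -0.003], [0.018, 0.005, -1.0]]
contact_force: [-0.3, 0.3, -1.5]
finger_gap: 0.094
```

```bash
python3 - <<'E'
from h import *
s=robot.sense(); print(s["tcp_pos"],np.round(s["ee_rot"],3).tolist())
f=robot.grab_frame("wrist")
P=cloud(f,f["depth"]>0,True); t=s["tcp_pos"]
for lo in(.078,.086,.094):
    S=P[(P[:,2]>lo)&(P[:,2]<lo+.008)&(np.hypot(P[:,0]-t[0],P[:,1]-t[1])<.012)]
    if len(S): print(lo,len(S),np.round(S.mean(0),4),np.round(np.ptp(S,axis=0),4))
S=P[(abs(P[:,0]-.534)<.05)&(abs(P[:,1]+.04)<.05)&(P[:,2]>.067)&(P[:,2]<.075)];print(cv2.minAreaRect((S[:,:2]*1000).astype(np.float32)),len(S))
save(f,"g.png",(270,150,390,240),5)
E
```

```text
[ 0.53505907 -0.03660303  0.13596154] [[0.993, 0.118, 0.019], [0.118, -0.993, -0.003], [0.018, 0.005, -1.0]]
0.078 11 [ 0.5397 -0.0358  0.0852] [0.0028 0.0081 0.0019]
0.086 44 [ 0.5396 -0.0351  0.0906] [0.0048 0.0101 0.0079]
0.094 26 [ 0.5402 -0.0352  0.0975] [0.0037 0.0082 0.0074]
((537.6261596679688, -39.674903869628906), (61.270355224609375, 55.26216506958008), 89.89521789550781) 3781
```

View pics/g.png

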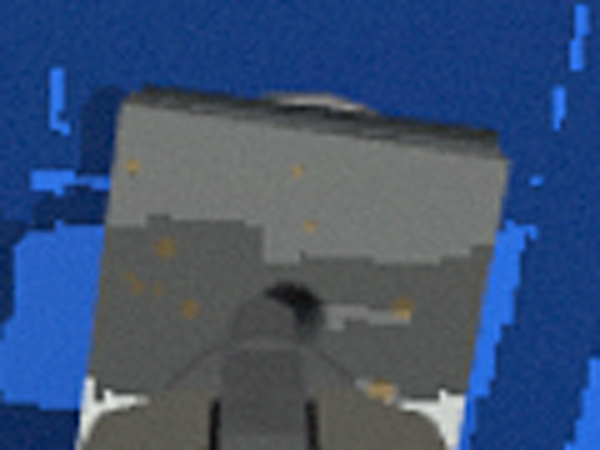

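Emit:
step_arm(increments=[0, 3, 0, 0, 0, 2, 0, 0, 0, 0, 0, 0, 0, 0, 0, 0, 0, 0, 0, 0, 0, 0, 0, 0, 0, 0, 0, 0, 0, 0, 0, 0, 0, 0, 0, 0, 0, 0, 0, 0])

```text
time_s: 19.85
tcp_pos: [0.5358, -0.0421, 0.1363]
ee_rot: [[0.993, 0.118, 0.019], [0.118, -0.993, -0.003], [0.019, 0.005, -1.0]]
contact_force: [1.0, -0.4, -0.5]
finger_gap: 0.096
```

Emit:
step_arm(increments=[-1.2, -1, 0, 0, 0, 0, 3.5, 0, 0, 0, 1, 0, 0, 0, 1, 0, 0, 0, 1, 0, 0, 0, 1, 0, 0, 0, 1, 0, 0, 0, 1, 0, 0, 0, 1, 0, 0, 0, 0, 0])

```text
time_s: 20.85
tcp_pos: [0.5345, -0.0412, 0.1246]
ee_rot: [[0.993, 0.118, 0.019], [0.118, -0.993, -0.002], [0.018, 0.005, -1.0]]
contact_force: [-0.3, 0.7, -1.2]
finger_gap: 0.093
```

Emit:
step_arm(increments=[0, 0, 2, 0, 0, 0, 2, 0, 0, 0, 2, 0, 0, 0, 2, 0, 0, 0, 2, 0, 0, 0, 2, 0, 0, 0, 2, 0, 0, 0, 2, 0, 0, 0, 2, 0, 0, 0, 0, 0])

```text
time_s: 21.85
tcp_pos: [0.5347, -0.0411, 0.1049]
ee_rot: [[0.993, 0.118, 0.018], [0.118, -0.993, -0.002], [0.018, 0.005, -1.0]]
contact_force: [-0.1, -0.5, -0.1]
finger_gap: 0.097
```

Emit:
step_arm(increments=[0, 0, 1, 0, 0, 0, 1, 0, 0, 0, 1, 0, 0, 0, 1, 0, 0, 0, 1, 0, 0, 0, 1, 0, 0, 0, 0.7, 0, 0, 0, 0.7, 0, 0, 0, 0.7, 0, 0, 0, 0.7, 0])

```text
time_s: 22.85
tcp_pos: [0.5353, -0.0416, 0.0967]
ee_rot: [[0.993, 0.118, 0.019], [0.118, -0.993, -0.003], [0.019, 0.006, -1.0]]
contact_force: [-4.0, -0.4, 10.7]
finger_gap: 0.092
```

```bash
python3 - <<'E'
from h import *
import pickle
f=pickle.load(open("w1.pkl","rb"))
hsv=cv2.cvtColor(f["pixels"],cv2.COLOR_RGB2HSV)
m=(hsv[...,0]>95)&(hsv[...,0]<130)&(hsv[...,1]>100)
P=cloud(f,m,True); P=P[(abs(P[:,2]-.012)<.006)&(abs(P[:,0]-.53)<.16)&(abs(P[:,1]+.04)<.16)]
print(cv2.minAreaRect((P[:,:2]*1000).astype(np.float32)))
E
```

```text
((531.5805053710938, -43.30784606933594), (179.95602416992188, 199.45849609375), 88.01539611816406)
```

Emit:
step_arm(increments=[0.97, -0.26, 0.6, 0, 0.97, -0.26, 0.6, 0, 0.97, -0.26, 0.6, 0, -0.33, -0.95, 0.6, 0, -0.45, -0.89, 0.6, 0, -0.57, -0.82, 0.6, 0, -0.68, -0.73, 0.6, 0, -0.79, -0.62, 0.6, 0, -0.87, -0.5, 0.6, 0, -0.93, -0.37, 0.6, 0])

```text
time_s: 23.85
tcp_pos: [0.5361, -0.0389, 0.0968]
ee_rot: [[0.993, 0.117, 0.029], [0.117, -0.993, -0.01], [0.028, 0.014, -1.0]]
contact_force: [3.1, -2.7, 6.1]
finger_gap: 0.093
```

Emit:
step_arm(increments=[-0.7, -1.3, 0.35, 0, -0.85, -1.25, 0.35, 0, -1, -1.15, 0.35, 0, -1.1, -1, 0.35, 0, -1.2, -0.9, 0.35, 0, -1.3, -0.75, 0.35, 0, -1.35, -0.6, 0.35, 0, -1.4, -0.45, 0.35, 0, -1.45, -0.3, 0.35, 0, -1.5, -0.1, 0.35, 0])

```text
time_s: 24.85
tcp_pos: [0.5277, -0.0319, 0.0968]
ee_rot: [[0.992, 0.117, 0.044], [0.118, -0.993, -0.011], [0.042, 0.016, -0.999]]
contact_force: [4.7, -0.2, 5.6]
finger_gap: 0.092
```

Emit:
step_arm(increments=[0, 1.3, 0.2, 0, 0, 1.3, 0.2, 0, 0, 1.3, 0.3, 0, -1.4, 0.5, 0.3, 0, -1.4, 0.6, 0.3, 0, -1.2, 0.8, 0.3, 0, -1.1, 0.9, 0.3, 0, -0.9, 1.1, 0.3, 0, -0.7, 1.2, 0.3, 0, -0.4, 1.2, 0.3, 0])

```text
time_s: 25.85
tcp_pos: [0.5247, -0.0353, 0.0968]
ee_rot: [[0.991, 0.119, 0.052], [0.119, -0.993, 0.006], [0.053, 0.0, -0.999]]
contact_force: [2.2, 5.0, 6.7]
finger_gap: 0.099
```

Emit:
step_arm(increments=[-0.2, 1.8, -1, 0, -0.2, 1.8, 0, 0, 0, 0, 0.7, 0, 0, 0, 0.8, 0, 0, 0, 0.8, 0, -0.9, 1.2, -0.9, 0, -0.9, 1.2, 0, 0, 0, 0, 0.7, 0, 0, 0, 0.8, 0, 0, 0, 0.8, 0])

```text
time_s: 26.85
tcp_pos: [0.523, -0.0407, 0.0965]
ee_rot: [[0.991, 0.119, 0.052], [0.119, -0.993, 0.01], [0.053, -0.004, -0.999]]
contact_force: [-4.8, 2.2, 13.0]
finger_gap: 0.097
```

Emit:
step_arm(increments=[-0.4, 1.5, -1, 0, -0.4, 1.5, 0, 0, 0, 0, 0.7, 0, 0, 0, 0.7, 0, 0, 0, 0.7, 0, 0.2, 1.5, -0.9, 0, 0.2, 1.5, 0, 0, 0, 0, 0.7, 0, 0, 0, 0.7, 0, 0, 0, 0.7, 0])

```text
time_s: 27.85
tcp_pos: [0.5236, -0.0473, 0.0965]
ee_rot: [[0.992, 0.119, 0.052], [0.118, -0.993, 0.011], [0.053, -0.004, -0.999]]
contact_force: [-5.8, 1.7, 12.1]
finger_gap: 0.094
```

Emit:
step_arm(increments=[1, 1.5, -1, 0, 1, 1.5, 0, 0, 0, 0, 0.7, 0, 0, 0, 0.7, 0, 0, 0, 0.7, 0, 1.5, 0.6, -0.9, 0, 1.5, 0.6, 0, 0, 0, 0, 0.7, 0, 0, 0, 0.7, 0, 0, 0, 0.7, 0])

```text
time_s: 28.85
tcp_pos: [0.5295, -0.0517, 0.0942]
ee_rot: [[0.992, 0.118, 0.051], [0.118, -0.993, 0.01], [0.052, -0.004, -0.999]]
contact_force: [0.5, 0.7, 2.3]
finger_gap: 0.096
```

Emit:
step_arm(increments=[0, 0, 0.7, 0, 0, 0, 0.7, 0, 0, 0, 0.7, 0, 0, 0, 0.7, 0, 0, 0, 0.7, 0, 0, 0, 0.7, 0, 0, 0, 0.7, 0, 0, 0, 0.7, 0, 0, 0, 0.7, 0, 0, 0, 0.7, 0])

```text
time_s: 29.85
tcp_pos: [0.5311, -0.0514, 0.0877]
ee_rot: [[0.991, 0.118, 0.055], [0.118, -0.993, 0.011], [0.056, -0.004, -0.998]]
contact_force: [0.9, 1.5, 1.6]
finger_gap: 0.097
```

Emit:
step_arm(increments=[0.8, 0, 0.4, 0, 0.8, 0, 0.4, 0, 0.8, 0, 0.4, 0, 0.8, 0, 0.4, 0, 0.8, 0, 0.4, 0, 0.8, 0, 0.4, 0, 0.8, 0, 0.4, 0, 0.8, 0, 0.4, 0, 0.8, 0, 0.4, 0, 0.8, 0, 0.4, 0])

```text
time_s: 30.85
tcp_pos: [0.5345, -0.0508, 0.0815]
ee_rot: [[0.992, 0.118, 0.04], [0.118, -0.993, 0.01], [0.041, -0.005, -0.999]]
contact_force: [-8.0, -0.0, 4.0]
finger_gap: 0.093
```

Emit:
step_arm(increments=[0.7, 0, 0.3, 0, 0.7, 0, 0.3, 0, 0.7, 0, 0.3, 0, 0.7, 0, 0.3, 0, 0.5, 0, 0.3, 0, 0.5, 0, 0.3, 0, 0, 0, 0.4, 0, 0, 0, 0.4, 0, 0, 0, 0.4, 0, 0, 0, 0.4, 0])

```text
time_s: 31.85
tcp_pos: [0.5347, -0.0509, 0.0791]
ee_rot: [[0.993, 0.118, 0.028], [0.118, -0.993, 0.009], [0.029, -0.005, -1.0]]
contact_force: [-4.8, 0.5, 5.2]
finger_gap: 0.095
```

Emit:
step_arm(increments=[0, 0, 0.6, 0, 0, 0, 0.8, 0, 0, 0, 0.8, 0, 0, 0, 0.8, 0, 0, 0, 0, 0, 0, 0, 0, 0, 0, 0, 0, 0, 0, 0, 0, 0, 0, 0, 0, 0, 0, 0, 0, 0])

```text
time_s: 32.85
tcp_pos: [0.5347, -0.0509, 0.0792]
ee_rot: [[0.993, 0.118, 0.027], [0.118, -0.993, 0.008], [0.028, -0.005, -1.0]]
contact_force: [-2.8, -1.3, 1.2]
finger_gap: 0.095
```

Emit:
step_arm(increments=[0, 0, 0, 0, 0, 0, 0, 0, 0, 0, 0, 0, 0, 0, 0, 0, 0, 0, 0, 0, 0, 0, -10, 0, 0, 0, -20, 0, 0, 0, -40, 0, 0, 0, -40, 0, 0, 0, -20, 0], claw=50)

```text
time_s: 33.85
tcp_pos: [0.53, -0.0519, 0.2132]
ee_rot: [[0.993, 0.118, 0.024], [0.118, -0.993, 0.009], [0.025, -0.006, -1.0]]
contact_force: [0.6, 0.0, -0.1]
finger_gap: 0.537
```

```bash
python3 - <<'E'
from h import *
f=robot.grab_frame("wrist"); b=robot.grab_frame("side");a=robot.grab_frame("scene")
for n,g,w in(("wrist",f,True),("side",b,False),("scene",a,False)):
    P=cloud(g,g["depth"]>0,w);N=P[(abs(P[:,0]-.534)<.05)&(abs(P[:,1]+.05)<.05)]
    R=N[(N[:,2]>.085)&(N[:,2]<.125)&(np.hypot(N[:,0]-.534,N[:,1]+.051)<.03)]
    L=R[R[:,2]>.1]
    T=N[(N[:,2]>.067)&(N[:,2]<.0735)]
    print(n,len(R),R[:,2].max(),L.mean(0),np.median(T[:,2]),cv2.minAreaRect((T[:,:2]*1000).astype(np.float32)))
im=np.zeros((480,800,3),np.uint8)
im[:400,:400]=cv2.resize(b["pixels"][180:260,280:360],(400,400))
im[:400,400:]=cv2.resize(a["pixels"][150:230,270:350],(400,400))
cv2.imwrite("pics/k.png",im[...,::-1])
print(robot.sense()["tcp_pos"])
E
```

```text
wrist 282 0.10812314861735994 [ 0.53610073 -0.04977944  0.10575255] 0.0718280449875035 ((534.5418090820312, -50.25800704956055), (61.6032600402832, 60.638797760009766), 17.90517234802246)
side 96 0.10910671335703581 [ 0.5349115  -0.05010807  0.10507786] 0.07146950765646715 ((535.3248901367188, -49.10083770751953), (61.64204788208008, 61.62977600097656), 17.296911239624023)
scene 91 0.10695088780259665 [ 0.53667138 -0.04895288  0.10331059] 0.07032157990392918 ((535.60009765625, -50.191001892089844), (64.46468353271484, 62.16149139404297), 19.23809242248535)
[ 0.53000856 -0.05187482  0.21093862]
```

View pics/k.png

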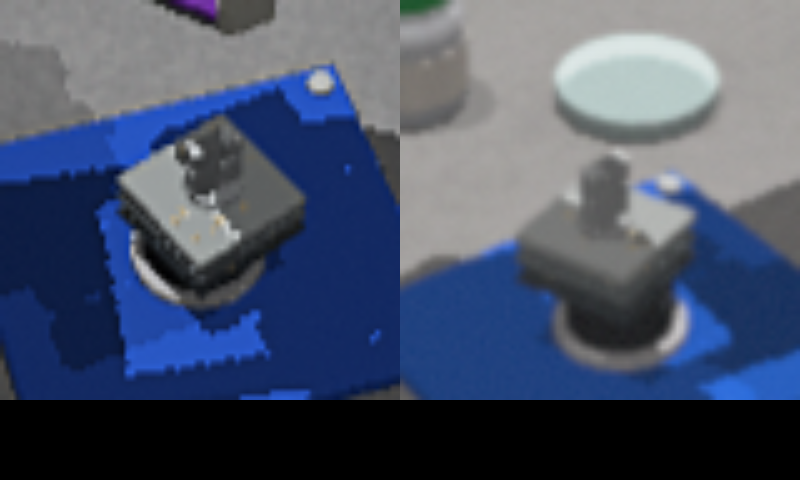

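```bash
python3 -c "
from rig import robot
print(robot.finish_job())"
```

```text
the job is handed in; nothing more can be done
None
```

I squared the plates, and the rod is in the socket with its collar down on the top plate. I then let go and handed the job in at about 34 s. `finish_job` gives no verdict, so I can't confirm the run passed.

- **Plates:** I squeezed the stack once along each side, at 10 N. The jaws closed to 60.5 mm and 59.8 mm, and the picture showed the stack squared and its holes in line.
- **Finding the socket:** I passed the rod through all three plates and felt for the socket by sliding and then tapping. It dropped in on the −y side. The highest force I read was about 13 N, but I only had readings at the end of each move.
- **Home:** The tool stopped at 79 mm; I had worked out about 78.7 mm for fully home. In the final pictures the plates look flat, with the lug standing on them. The lug top measured 107–109 mm against 105 mm expected; the wrist camera had read the lug about 2 mm high earlier too.
- **Tilt:** The tool leaned as far as 0.055 rad during the search. I brought it back to about 0.027 rad, roughly 0.01 rad off its lean when it gripped the rod. I did not measure the rod's own tilt after letting go, but the bores and the collar should hold it near upright.
- **Bystanders:** The arm stayed clear of the jar, dropper bottle and dish, but I did not measure their positions again at the end.

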